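# Find the loose bearing bolt and hold its cap open

### The job

One of the three bolts on the brass mounts has worked loose: tap the bolt heads down from above, one after another, until you find the one that sinks, and push it fully down. Then take the black tab of that mount's cap, lift the cap about 45 degrees open and finish while still holding it there with the fingers, so that the lock nut underneath can be reached; do not let go. Do not open a cap before its bolt has sunk, keep the other two caps shut, and leave the jar, the weight and the wooden block where they are.

Things in the scene. Friction and masses are not known exactly. Their poses are not given: they have to be found in the camera images.
- board: Pale oak work board lying on the bench, 250 (its x) x 400 (its y) x 20 mm thick, fixed; origin at the centre of its underside. The three mounts are screwed to its top and three small loose things stand along its far (+x) edge.
- mount_a: The left of three alike brass bearing mounts on the board, 82 long (x) x 48 wide (y) x 40 mm high, fixed. Origin on its underside (top of the board) straight below its bolt; the housing runs from 20 mm beyond the bolt (+x) to 62 mm this side of it (-x, toward the robot). A hinged cap covers the open nut chamber on the -x part; y is along the cap's hinge, z up.
- bolt_a (a joint): How far the bolt of mount_a has sunk, m: 0 at the start (standing proud), 0.008 fully down. Exactly one bolt of the three is loose, drawn by chance and not visible: pushed down with more than about 2 N it sinks 8 mm and stays down, its red band vanishing into the housing. The tight ones give only about 1 mm.
- bolt_a_top (a point): Centre of the top face of the bolt head of mount_a: a steel disc 20 mm across, 10 mm thick, on a 9 mm brass shank with a red painted band; the top is 66 mm above the mount's underside (86 mm above the bench) while not sunk. Moves with the bolt.
- cap_a (a joint): Opening angle of the cap of mount_a, rad: 0 shut (level), grows as the tab is lifted, stop at 1.2. It weighs 70 to 120 g, turns freely and falls shut if let go. The cap is an aluminium plate 44 (from hinge to front edge) x 48 x 5 mm with a black lifting tab, 16 mm wide (y) and 8 mm thick, that sticks out level 40 mm beyond the front (-x) face of the housing, over free space.
- cap_a_tab (a point): Point to grip on the black tab of the cap of mount_a: middle of its width and thickness, 27 mm out from the housing's front face and 13 mm from the tab's end, 43 mm above the board while shut. It moves with the cap, on an arc of radius 73 mm about the hinge; its frame turns with the cap. To pinch the tab from the sides, close the fingers along the mount's y.
- cap_a_hinge (a point): Middle of the hinge axis of the cap of mount_a, between cap and bolt: 16 mm this side (-x) of the bolt axis, 42 mm above the mount's underside; the hinge axis is the mount's y. Fixed.
- mount_b: The middle of three alike brass bearing mounts on the board, 82 long (x) x 48 wide (y) x 40 mm high, fixed. Origin on its underside (top of the board) straight below its bolt; the housing runs from 20 mm beyond the bolt (+x) to 62 mm this side of it (-x, toward the robot). A hinged cap covers the open nut chamber on the -x part; y is along the cap's hinge, z up.
- bolt_b (a joint): How far the bolt of mount_b has sunk, m: 0 at the start (standing proud), 0.008 fully down. Exactly one bolt of the three is loose, drawn by chance and not visible: pushed down with more than about 2 N it sinks 8 mm and stays down, its red band vanishing into the housing. The tight ones give only about 1 mm.
- bolt_b_top (a point): Centre of the top face of the bolt head of mount_b: a steel disc 20 mm across, 10 mm thick, on a 9 mm brass shank with a red painted band; the top is 66 mm above the mount's underside (86 mm above the bench) while not sunk. Moves with the bolt.
- cap_b (a joint): Opening angle of the cap of mount_b, rad: 0 shut (level), grows as the tab is lifted, stop at 1.2. It weighs 70 to 120 g, turns freely and falls shut if let go. The cap is an aluminium plate 44 (from hinge to front edge) x 48 x 5 mm with a black lifting tab, 16 mm wide (y) and 8 mm thick, that sticks out level 40 mm beyond the front (-x) face of the housing, over free space.
- cap_b_tab (a point): Point to grip on the black tab of the cap of mount_b: middle of its width and thickness, 27 mm out from the housing's front face and 13 mm from the tab's end, 43 mm above the board while shut. It moves with the cap, on an arc of radius 73 mm about the hinge; its frame turns with the cap. To pinch the tab from the sides, close the fingers along the mount's y.
- cap_b_hinge (a point): Middle of the hinge axis of the cap of mount_b, between cap and bolt: 16 mm this side (-x) of the bolt axis, 42 mm above the mount's underside; the hinge axis is the mount's y. Fixed.
- mount_c: The right of three alike brass bearing mounts on the board, 82 long (x) x 48 wide (y) x 40 mm high, fixed. Origin on its underside (top of the board) straight below its bolt; the housing runs from 20 mm beyond the bolt (+x) to 62 mm this side of it (-x, toward the robot). A hinged cap covers the open nut chamber on the -x part; y is along the cap's hinge, z up.
- bolt_c (a joint): How far the bolt of mount_c has sunk, m: 0 at the start (standing proud), 0.008 fully down. Exactly one bolt of the three is loose, drawn by chance and not visible: pushed down with more than about 2 N it sinks 8 mm and stays down, its red band vanishing into the housing. The tight ones give only about 1 mm.
- bolt_c_top (a point): Centre of the top face of the bolt head of mount_c: a steel disc 20 mm across, 10 mm thick, on a 9 mm brass shank with a red painted band; the top is 66 mm above the mount's underside (86 mm above the bench) while not sunk. Moves with the bolt.
- cap_c (a joint): Opening angle of the cap of mount_c, rad: 0 shut (level), grows as the tab is lifted, stop at 1.2. It weighs 70 to 120 g, turns freely and falls shut if let go. The cap is an aluminium plate 44 (from hinge to front edge) x 48 x 5 mm with a black lifting tab, 16 mm wide (y) and 8 mm thick, that sticks out level 40 mm beyond the front (-x) face of the housing, over free space.
- cap_c_tab (a point): Point to grip on the black tab of the cap of mount_c: middle of its width and thickness, 27 mm out from the housing's front face and 13 mm from the tab's end, 43 mm above the board while shut. It moves with the cap, on an arc of radius 73 mm about the hinge; its frame turns with the cap. To pinch the tab from the sides, close the fingers along the mount's y.
- cap_c_hinge (a point): Middle of the hinge axis of the cap of mount_c, between cap and bolt: 16 mm this side (-x) of the bolt axis, 42 mm above the mount's underside; the hinge axis is the mount's y. Fixed.
- oil_jar: Amber glass jar with a black cap, 40 mm across, 62 mm high, loose, standing on the far strip of the board; origin at the centre of its underside. To be left alone.
- weight: Brass weight, 48 mm across at the foot with a thin 14 mm neck, 34 mm high, loose, on the far strip of the board; origin at the centre of its underside. To be left alone.
- wood_block: Dark wooden block 30 x 45 x 25 mm, loose, on the far strip of the board; origin at the centre of its underside. To be left alone.

How it is judged:
By the outcome, as a careful person would: the job done as asked, in the order asked, and still so for the second after the job is handed in, while the arm keeps its last pose, push and grip.
It also fails if it takes over 54 s, if anything falls off the work surface, if the arm or the gripper's body presses on something with over 40 N, if the wrist force passes 120 N, or if a joint passes its speed limit or range.

### The arm

A 6-joint arm with a two-finger parallel gripper is mounted at the origin on the work surface. World frame = base frame: x ahead of the robot, y to its left, z up, the work surface at z = 0. Lengths are in m, angles in rad, forces in N, time in s.
With the tool pointing down it reaches from about 0.375 to 0.925 m from the base axis. Payload 5.7 kg.
Tool frame: the origin (TCP) lies on the mounting face of the last link; the fingertips stand 182 mm ahead of it and the grasp point (between the pads) lies 163 mm ahead of it (ctrl.finger_overhang is the distance from the TCP to the fingertips, in m); z points along the fingers, y is the direction in which the jaws open and shut (so a half turn about z gives the same grasp; the last joint's range is limited). The gripper opens to 88 mm and grips with 3 to 60 N. Pads are 20 mm wide; open, the fingers measure 115 mm over their backs; the gripper's body (75 mm by 178 mm) begins 61 mm behind the grasp point.
Start: joints at [1.188, 0.359, 1.51, -0, 1.272, -0.115], TCP at [0.159, 0.579, 0.405] pointing down, gripper open.
Joint ranges: [-2.97, 2.97], [-1.01, 2.36], [0.21, 2.38], [-0.96, 4.11], [0.2, 2.71], [-2.98, 2.98]. Speed limits (rad/s): [2.39, 2.39, 3.14, 3.14, 3.14, 3.14].

### API

Orientations are given as a unit quaternion [w, x, y, z].
In Python, from rig import ctrl gives the robot as it stands.
- The arm moves only by the shell command python3 -m jog 'ROWS' [FORCE]. ROWS is JSON, a list that holds one entry, the list of rows, each a list of 7 numbers: the shift along the world's x, y, z in m, then the turn, a rotation vector about the world's x, y, z in degrees, then the opening, from 0 (shut) to 1 (fully open). In form: [[[x, y, z, rx, ry, rz, hand], ...]]. A call has 1 to 5 rows; each row shifts and turns the commanded pose from where the row before left it; what a row does not reach is not made up. A row lasts 1/10 s, in which the tool goes at most 50 mm and 8.59 degrees, less where a joint would pass 70% of its speed; a pose out of reach is approached as far as the arm can. A call is refused whole if a number of a shift passes 0.05 or a number of a turn 8.59, either way. A call with a gripper value outside its range is refused whole. The fingers move at their own pace and stop on an object; FORCE is the grip in N (left out, the last holds). Time passes only in rows, so rows that do not move let the fingers close. It gives the time, the measured TCP pose, the force and the opening at its end, in the units of the state.
- ctrl.state(): the state, without advancing time (a new reading comes with each control period).
- ctrl.read_camera(name): name is "side" or "top" or "wrist"; returns a dict with "image" (384x512x3 uint8, blue, green, red), "depth" (384x512 float32, m along the optical axis (not along the pixel's ray), 0 where there is no reading), "fx", "fy", "cx", "cy" (pixels), "k1" (the pictures are not rectified: a ray, as slopes to the right and down, at radius r is drawn at 1 + k1 r^2 times it, then the intrinsics apply), "R" (3x3) and "t" (3): a world point X has camera coordinates R X + t. Camera axes: x right, y down, z forward; pixel columns grow to the right and rows downward; lengths in m; the calibration is good to about 2 mm. A picture is of the moment at which its call begins.
- ctrl.finish_job(): hands the job in, once; it reports no verdict.
The state is a dict: "time": time; "q": joint angles; "joint_vel": joint speeds; "tau": joint torques, N m; "tool_pos": TCP position; "tcp_rot": TCP orientation; "wrist_force": force on the tool from outside, world axes, zero at the start; "ft_torque": the same for the moment, N m; "opening": finger opening in m.
Only numpy, scipy, OpenCV 4.12 (cv2) and the standard library are available. Lean on these libraries where they do the work, as an engineer would, in place of code of your own. Each camera call takes 0.05 s, during which the arm holds its last target.

## Working session

There is one attempt and no reset: what is moved stays moved. The work goes in short steps, Python scripts to look and compute and a shell command to move; the robot and the scene stay as the last step left them, time stands still between calls to the robot, and variables do not carry over. Pictures are saved under pics/ and viewed, and the job is handed in when it is done.

```bash
ls; mkdir -p pics; python3 - <<'E'
from rig import ctrl
import cv2,numpy as np
print(ctrl.state())
for n in("top","side"):
    c=ctrl.read_camera(n); cv2.imwrite(f"pics/{n}0.png",c["image"]); np.savez(f"{n}0.npz",**c)
    print(n,c["fx"],c["cx"],c["cy"],c["k1"],c["R"],c["t"])
E
```

```text
pics
{'time': 0.0, 'q': array([ 1.18790035e+00,  3.59473496e-01,  1.51141043e+00, -1.82058295e-05,
        1.27250848e+00, -1.15121369e-01]), 'joint_vel': array([ 0.00070587, -0.00064324, -0.00033816, -0.00020313,  0.00035477,
       -0.00018389]), 'tau': array([ 8.71443772e-04, -5.15353525e+01, -2.70729858e+01,  6.74238615e-02,
        3.48140812e-02, -1.23946083e-04]), 'tool_pos': array([0.15864005, 0.57827653, 0.40383644]), 'tcp_rot': array([-2.13337991e-04,  1.33484944e-01,  9.91050433e-01, -8.74264195e-04]), 'wrist_force': array([0.02355793, 0.02949094, 0.75215558]), 'ft_torque': array([ 0.00490872, -0.00067375,  0.05847964]), 'opening': 0.08780559412026046}
top 487.5860558591269 252.73254307225056 192.45485234374263 -0.2135152503709868 [[-0.00785909 -0.99981041 -0.01781536]
 [-0.99517244  0.00956308 -0.09767474]
 [ 0.09782659  0.01696172 -0.99505892]] [0.05354945 0.59800726 0.83925751]
side 456.09944055836866 255.87916474105083 190.6265632173146 0.007695856473442252 [[-0.71718883 -0.69684415 -0.00695815]
 [-0.4897825   0.51113446 -0.70629644]
 [ 0.4957351  -0.50313993 -0.70788199]] [0.43960498 0.33742138 0.55805407]
```

View pics/top0.png

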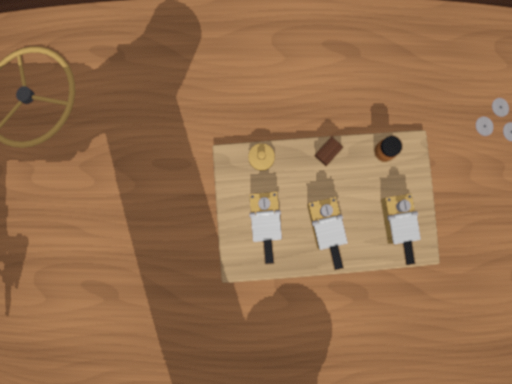

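View pics/side0.png

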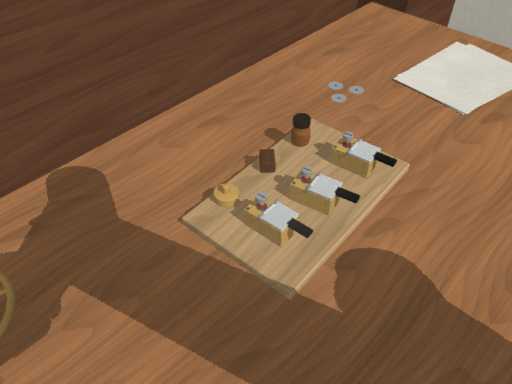

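The top view shows three mounts, with bolts near (265,203), (326,210) and (403,205). Their tabs are near (268,250), (336,257) and (408,252). Next I'll get these as positions.

```bash
cat > h.py <<'E'
import cv2,numpy as np
def ray(c,uv):
    K=np.array([[c["fx"],0,c["cx"]],[0,c["fy"],c["cy"]],[0,0,1.]])
    p=cv2.undistortPoints(np.array(uv,float).reshape(-1,1,2),K,np.array([float(c["k1"]),0,0,0])).reshape(-1,2)
    d=np.c_[p,np.ones(len(p))]@c["R"]; o=-c["R"].T@c["t"]; return o,d
def onplane(c,uv,z):
    o,d=ray(c,uv); return o+d*((z-o[2])/d[:,2])[:,None]
def project(c,X):
    K=np.array([[c["fx"],0,c["cx"]],[0,c["fy"],c["cy"]],[0,0,1.]])
    return cv2.projectPoints(np.array(X,float).reshape(-1,1,3),cv2.Rodrigues(np.array(c["R"]))[0],np.array(c["t"]),K,np.array([float(c["k1"]),0,0,0]))[0].reshape(-1,2)
E
python3 - <<'E'
import numpy as np,cv2
from h import *
c=dict(np.load("top0.npz")); im=c["image"]
cv2.imwrite("pics/topz.png",cv2.resize(im[130:285,210:440],None,fx=3.4,fy=3.4,interpolation=cv2.INTER_CUBIC))
hsv=cv2.cvtColor(im,cv2.COLOR_BGR2HSV)
for n,m in(("tab",(hsv[...,2]<45)),("gray",(hsv[...,1]<75)&(hsv[...,2]>70))):
    m=m.astype(np.uint8); m[:135]=0;m[280:]=0;m[:,:215]=0;m[:,440:]=0
    k,l,s,ce=cv2.connectedComponentsWithStats(m)
    for i in range(1,k):
        if s[i,4]<25: continue
        ys,xs=np.nonzero(l==i)
        r=cv2.minAreaRect(np.c_[xs,ys].astype(np.float32))
        z={"tab":.067,"gray":.065}[n]
        if n=="gray" and s[i,4]<250: z=.086
        P=onplane(c,ce[i],z)[0]; 
        print(n,s[i,4],ce[i].round(1),"rect",np.round(r[1],1),round(r[2],1),P.round(4),"depth",round(float(c["depth"][int(ce[i][1]),int(ce[i][0])]),4))
        P=onplane(c,np.c_[xs,ys],z)[:,:2];w,v=np.linalg.eigh(np.cov(P.T));print('   axis deg',np.degrees(np.arctan(v[1,1]/v[0,1])).round(1))
E
```

```text
tab 280 [390.6 146. ] rect [17.5 18.6] 56.3 [ 0.674  -0.1938  0.067 ] depth 0.8186
   axis deg -67.9
tab 69 [268.  248.6] rect [15.8  5.1] 84.8 [0.4992 0.0227 0.067 ] depth 0.8204
   axis deg 3.3
tab 122 [408.5 252.3] rect [20.2  5.9] 81.9 [ 0.4887 -0.2195  0.067 ] depth 0.8161
   axis deg 7.0
tab 112 [336.  256.8] rect [20.4  5.3] 76.0 [ 0.4837 -0.0926  0.067 ] depth 0.8178
   axis deg 13.1
gray 123 [263.8 203. ] rect [12. 11.] 90.0 [0.5751 0.0291 0.086 ] depth 0.8127
   axis deg -5.0
gray 1031 [404.3 224.2] rect [43.5 31.4] 78.7 [ 0.5373 -0.2138  0.065 ] depth 0.8221
   axis deg 1.3
gray 1069 [329.6 229.2] rect [43.9 32.3] 76.0 [ 0.5308 -0.0827  0.065 ] depth 0.8224
   axis deg 8.6
gray 931 [265.8 225.7] rect [32.2 32.3] 84.8 [0.538 0.026 0.065] depth 0.825
   axis deg -61.6
```

View pics/topz.png

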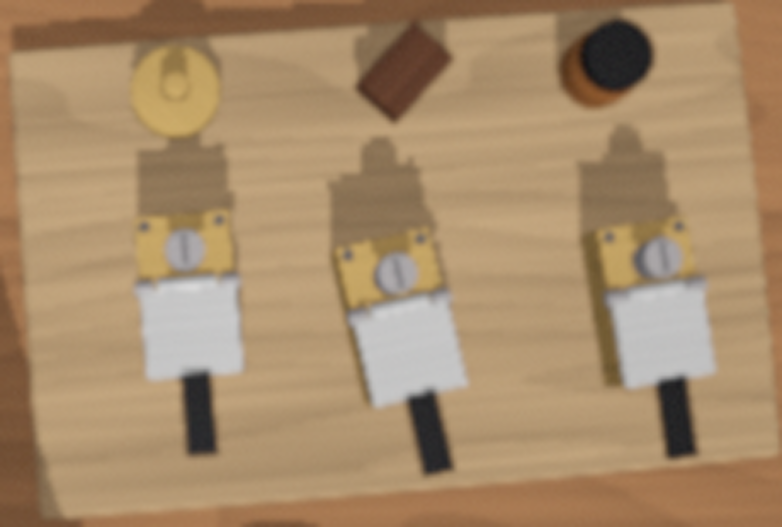

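```bash
python3 - <<'E'
import numpy as np,cv2
from h import *
c=dict(np.load("top0.npz"))
o=np.array([210,130]);f=3.4
Z={'a':((185,250),(194.5,377),(201,453)),'b':((397,272),(424,393),(437,472)),'c':((660,257),(673,380),(681,456))}
for n,(b,t0,t1) in Z.items():
    cv=lambda p:(np.array(p)+.5)/f-.5+o
    B=onplane(c,cv(b),.086)[0];T0=onplane(c,cv(t0),.067)[0];T1=onplane(c,cv(t1),.067)[0]
    d=B-T1; d=d[:2]; yaw=np.arctan2(d[1],d[0]); u=np.array([np.cos(yaw),np.sin(yaw)])
    print(n,'B',B[:2].round(4),'T0',T0[:2].round(4),'T1',T1[:2].round(4),'len',np.hypot(*d).round(4),'(102)',np.hypot(*(T0-T1)[:2]).round(4),'yaw',np.degrees(yaw).round(1),'grip',(B[:2]-.089*u).round(4))
E
python3 - <<'E'
import numpy as np,cv2
c=dict(np.load("side0.npz"));cv2.imwrite("pics/sidez.png",cv2.resize(c["image"][105:280,180:420],None,fx=3.3,fy=3.3,interpolation=cv2.INTER_CUBIC))
E
```

```text
a B [0.5748 0.0287] T0 [0.5128 0.0244] T1 [0.475  0.0216] len 0.1 (102) 0.0379 yaw 4.1 grip [0.4861 0.0223]
b B [ 0.563  -0.0751] T0 [ 0.5035 -0.0901] T1 [ 0.464  -0.0961] len 0.1012 (102) 0.0399 yaw 12.0 grip [ 0.4759 -0.0936]
c B [ 0.5688 -0.2076] T0 [ 0.5075 -0.2183] T1 [ 0.469  -0.2217] len 0.1008 (102) 0.0387 yaw 8.1 grip [ 0.4807 -0.2201]
```

View pics/sidez.png

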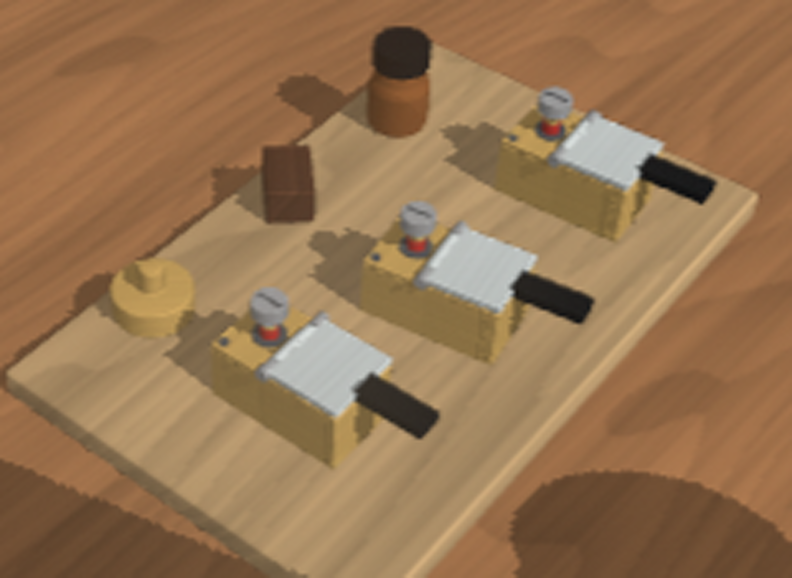

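Bolt positions are measured. I'll shut the gripper and move over bolt a.

```bash
python3 -m jog '[[[0.034,-0.046,0,0,0,4,0],[0.034,-0.046,0,0,0,4,0],[0.034,-0.046,0,0,0,4,0],[0.034,-0.046,0,0,0,4,0],[0.034,-0.046,0,0,0,3.4,0]]]' 10; python3 -m jog '[[[0.035,-0.046,0,0,0,0,0],[0.035,-0.046,0,0,0,0,0],[0.035,-0.046,-0.01,0,0,0,0],[0.035,-0.046,-0.01,0,0,0,0],[0.035,-0.046,-0.01,0,0,0,0]]]'
```

```text
time: 0.6
tool_pos: [0.3079, 0.3758, 0.4044]
tcp_rot: [-0.0, -0.037, 0.999, -0.0]
wrist_force: [1.4, 0.1, -0.0]
opening: 0.0508
time: 1.1
tool_pos: [0.4581, 0.1785, 0.3787]
tcp_rot: [0.0, -0.035, 0.999, 0.0]
wrist_force: [0.8, 0.3, -0.5]
opening: 0.0114
```

```bash
python3 -m jog '[[[0.03,-0.04,-0.02,0,0,0,0],[0.03,-0.04,-0.02,0,0,0,0],[0,0,0,0,0,0,0],[0,0,0,0,0,0,0]]]'
```

```text
time: 1.5
tool_pos: [0.5132, 0.1052, 0.3411]
tcp_rot: [-0.001, -0.034, 0.999, 0.0]
wrist_force: [-0.8, -0.2, -0.2]
opening: 0.0005
```

```bash
python3 -m jog '[[[0.02,-0.025,-0.005,0,0,0,0],[0.02,-0.025,-0.005,0,0,0,0],[0.02,-0.025,-0.005,0,0,0,0],[0,0,0,0,0,0,0],[0,0,0,0,0,0,0]]]'
```

```text
time: 2.0
tool_pos: [0.5725, 0.0322, 0.3271]
tcp_rot: [-0.0, -0.036, 0.999, 0.0]
wrist_force: [-1.4, -0.1, -0.0]
opening: 0.0007
```

```bash
python3 -m jog '[[[0.0023,-0.0035,-0.02,0,0,0,0],[0,0,-0.02,0,0,0,0],[0,0,-0.009,0,0,0,0],[0,0,0,0,0,0,0],[0,0,0,0,0,0,0]]]'; python3 - <<'E'
from rig import ctrl
import cv2,numpy as np
c=ctrl.read_camera("side");w=ctrl.read_camera("wrist")
a=cv2.resize(c["image"][105:280,180:420],(400,300));cv2.imwrite("pics/s1.png",np.hstack([a,cv2.resize(w["image"],(400,300))]))
E
```

```text
time: 2.5
tool_pos: [0.5752, 0.0284, 0.2785]
tcp_rot: [0.0, -0.036, 0.999, 0.0]
wrist_force: [-0.0, 0.2, 0.1]
opening: 0.0003
```

View pics/s1.png

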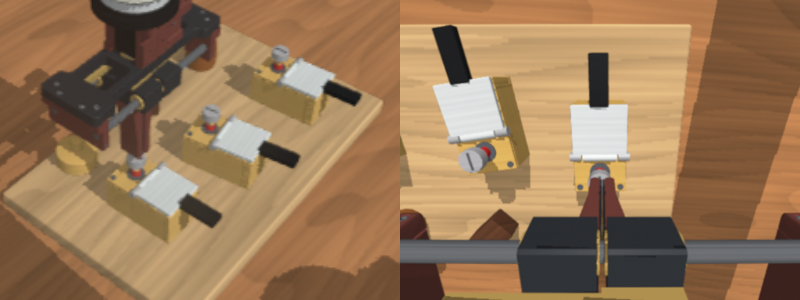

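The fingertips are centred above bolt a, and the wrist view shows the jaws square to its mount. Now I'll tap it gently.

```bash
python3 -m jog '[[[0,0,-0.005,0,0,0,0],[0,0,-0.004,0,0,0,0],[0,0,-0.002,0,0,0,0],[0,0,-0.001,0,0,0,0],[0,0,0,0,0,0,0]]]';python3 -m jog '[[[0,0,-0.001,0,0,0,0],[0,0,0,0,0,0,0]]]'
```

```text
time: 3.1
tool_pos: [0.5756, 0.0275, 0.2675]
tcp_rot: [0.0, -0.035, 0.999, -0.0]
wrist_force: [-3.7, 0.7, 15.9]
opening: 0.0003
time: 3.3
tool_pos: [0.5756, 0.0275, 0.2674]
tcp_rot: [0.001, -0.035, 0.999, -0.0]
wrist_force: [-6.3, 1.3, 22.1]
opening: 0.0003
```

Bolt a held at 22 N, stopping after about 0.6 mm, so it's tight. On to bolt b.

```bash
python3 -m jog '[[[0,0,0.02,0,0,0,0],[0,0,0.017,0,0,0,0],[-0.004,-0.034,0,0,0,2.7,0],[-0.004,-0.034,0,0,0,2.7,0],[-0.004,-0.034,0,0,0,2.6,0]]]';python3 -m jog '[[[0,0,0,0,0,0,0],[0,0,0,0,0,0,0],[0,0,0,0,0,0,0]]]'
```

```text
time: 3.8
tool_pos: [0.5632, -0.0753, 0.302]
tcp_rot: [0.0, -0.106, 0.994, -0.0]
wrist_force: [0.8, 0.7, -0.6]
opening: 0.0003
time: 4.1
tool_pos: [0.5634, -0.0737, 0.3017]
tcp_rot: [-0.0, -0.105, 0.994, 0.0]
wrist_force: [-0.1, 0.1, -0.2]
opening: 0.0004
```

```bash
python3 -m jog '[[[0,-0.0015,-0.02,0,0,0,0],[0,0,-0.009,0,0,0,0],[0,0,-0.003,0,0,0,0],[0,0,-0.002,0,0,0,0],[0,0,-0.002,0,0,0,0]]]';python3 -m jog '[[[0,0,-0.001,0,0,0,0],[0,0,0,0,0,0,0]]]'
```

```text
time: 4.6
tool_pos: [0.5633, -0.0752, 0.2673]
tcp_rot: [-0.0, -0.105, 0.994, 0.0]
wrist_force: [-8.0, 3.9, 26.7]
opening: 0.0006
time: 4.8
tool_pos: [0.5631, -0.0751, 0.2674]
tcp_rot: [-0.0, -0.105, 0.994, 0.0]
wrist_force: [-6.6, 3.5, 19.4]
opening: 0.0004
```

Bolt b is tight too (27 N, no sinking). On to bolt c.

```bash
python3 -m jog '[[[0,0,0.02,0,0,0,0],[0.001,-0.02,0.017,0,0,-1,0],[0.0015,-0.037,0,0,0,-1,0],[0.0015,-0.037,0,0,0,-1,0],[0.0015,-0.037,0,0,0,-1,0]]]';python3 -m jog '[[[0,0,0,0,0,0,0],[0,0,0,0,0,0,0],[0,0,0,0,0,0,0]]]'
```

```text
time: 5.3
tool_pos: [0.5693, -0.2079, 0.3029]
tcp_rot: [0.001, -0.07, 0.998, -0.0]
wrist_force: [0.3, -0.3, -0.5]
opening: -0.0
time: 5.6
tool_pos: [0.5688, -0.206, 0.302]
tcp_rot: [-0.0, -0.07, 0.998, 0.0]
wrist_force: [0.3, 0.2, 1.0]
opening: 0.0004
```

```bash
python3 -m jog '[[[0,-0.0015,-0.02,0,0,0,0],[0,0,-0.009,0,0,0,0],[0,0,-0.003,0,0,0,0],[0,0,-0.002,0,0,0,0],[0,0,-0.002,0,0,0,0]]]';python3 -m jog '[[[0,0,-0.001,0,0,0,0],[0,0,0,0,0,0,0]]]'
```

```text
time: 6.1
tool_pos: [0.569, -0.2079, 0.2662]
tcp_rot: [-0.0, -0.071, 0.998, 0.0]
wrist_force: [0.5, 0.9, 1.8]
opening: 0.0007
time: 6.3
tool_pos: [0.5691, -0.2085, 0.2652]
tcp_rot: [0.0, -0.07, 0.998, -0.0]
wrist_force: [-0.3, 0.2, 0.5]
opening: 0.0005
```

Bolt c is giving way. I'll push it all the way down.

```bash
python3 -m jog '[[[0,0,-0.002,0,0,0,0],[0,0,-0.002,0,0,0,0],[0,0,-0.002,0,0,0,0],[0,0,0,0,0,0,0]]]';python3 -m jog '[[[0,0,-0.001,0,0,0,0],[0,0,0,0,0,0,0]]]'
```

```text
time: 6.7
tool_pos: [0.5692, -0.2086, 0.2603]
tcp_rot: [0.001, -0.07, 0.998, -0.0]
wrist_force: [-2.7, 1.6, 11.2]
opening: 0.0001
time: 6.9
tool_pos: [0.5693, -0.2086, 0.2601]
tcp_rot: [0.001, -0.07, 0.998, -0.001]
wrist_force: [-4.9, 3.5, 17.9]
opening: 0.0003
```

```bash
python3 -m jog '[[[0,0,-0.001,0,0,0,0],[0,0,-0.001,0,0,0,0],[0,0,0,0,0,0,0]]]'
```

```text
time: 7.2
tool_pos: [0.5693, -0.2086, 0.26]
tcp_rot: [0.001, -0.07, 0.998, -0.001]
wrist_force: [-7.7, 5.0, 33.1]
opening: 0.0006
```

It has stopped 8 mm down at 33 N. I'll go up, open, move above tab c and look.

```bash
python3 -m jog '[[[0,0,0.03,0,0,0,0],[0,0,0.022,0,0,0,0],[-0.03,-0.004,0,0,0,0,0.6],[-0.03,-0.004,0,0,0,0,0.6],[-0.029,-0.0035,0,0,0,0,0.6]]]';python3 -m jog '[[[0,0,0,0,0,0,0.6],[0,0,0,0,0,0,0.6],[0,0,0,0,0,0,0.6]]]'; python3 - <<'E'
from rig import ctrl
import cv2,numpy as np
for n in ("side","top","wrist"):
    c=ctrl.read_camera(n);np.savez(n+"2.npz",**c);cv2.imwrite(f"pics/{n}2.png",c["image"])
a=cv2.resize(np.load("side2.npz")["image"][105:280,180:420],(400,300));cv2.imwrite("pics/s2.png",np.hstack([a,cv2.resize(c["image"],(400,300))]))
E
```

```text
time: 7.7
tool_pos: [0.479, -0.2201, 0.3079]
tcp_rot: [0.0, -0.07, 0.998, -0.0]
wrist_force: [-1.2, 0.3, 0.7]
opening: 0.0214
time: 8.0
tool_pos: [0.481, -0.2203, 0.3081]
tcp_rot: [0.001, -0.07, 0.998, -0.0]
wrist_force: [0.3, -0.4, 0.3]
opening: 0.0451
```

View pics/s2.png

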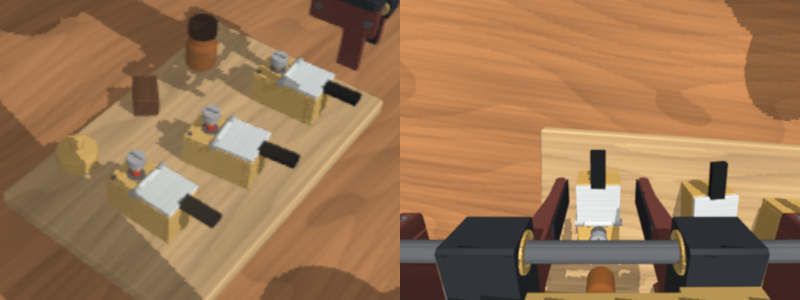

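Bolt c's red band is gone and the other two still show. I'll measure tab c in the wrist view.

```bash
python3 - <<'E'
import numpy as np,cv2
from h import *
c=dict(np.load("wrist2.npz")); im=c["image"]
hsv=cv2.cvtColor(im,cv2.COLOR_BGR2HSV)
m=(hsv[...,2]<60).astype(np.uint8); m[:185]=0;m[245:]=0;m[:,:225]=0;m[:,285:]=0
k,l,s,ce=cv2.connectedComponentsWithStats(m);i=1+s[1:,4].argmax()
ys,xs=np.nonzero(l==i);print(s[i],ce[i])
for r in range(ys.min()+3,ys.max()-1,6):
    q=xs[ys==r]; P=onplane(c,[[q.min()-.5,r],[q.max()+.5,r]],.067);print(r,q.min(),q.max(),P[:,:2].round(4).tolist(),P.mean(0).round(4))
cv2.imwrite("pics/w2z.png",cv2.resize(im[180:310,180:330],None,fx=4,fy=4,interpolation=cv2.INTER_CUBIC))
E
```

```text
[244 193  18  48 831] [252.83634176 216.22623345]
196 244 261 [[0.4717, -0.2328], [0.4697, -0.2188]] [ 0.4707 -0.2258  0.067 ]
202 244 261 [[0.4767, -0.2322], [0.4747, -0.2181]] [ 0.4757 -0.2251  0.067 ]
208 245 261 [[0.4816, -0.2307], [0.4797, -0.2173]] [ 0.4806 -0.224   0.067 ]
214 245 261 [[0.4867, -0.2301], [0.4847, -0.2166]] [ 0.4857 -0.2233  0.067 ]
220 244 261 [[0.4919, -0.2302], [0.4899, -0.2159]] [ 0.4909 -0.223   0.067 ]
226 245 261 [[0.497, -0.2288], [0.4951, -0.2151]] [ 0.4961 -0.2219  0.067 ]
232 245 261 [[0.5023, -0.2281], [0.5004, -0.2143]] [ 0.5013 -0.2212  0.067 ]
238 245 261 [[0.5077, -0.2274], [0.5057, -0.2135]] [ 0.5067 -0.2205  0.067 ]
```

View pics/w2z.png

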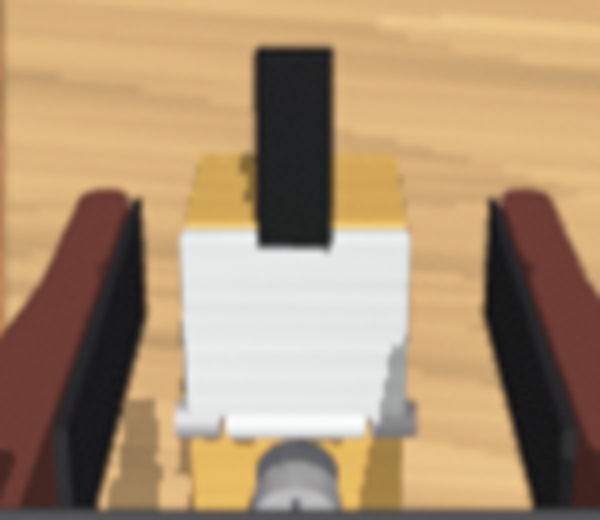

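```bash
python3 - <<'E'
import numpy as np
from h import *
c=dict(np.load("wrist2.npz"));s=np.array([.481,-.2203,0])
print(c["fx"],c["cx"],c["cy"],c["k1"],-c["R"].T@c["t"])
j=np.array([-.14,.99,0]);u=np.array([.99,.14,0])
for z in(.126,.145):
  for a in(.0225,-.0225):
    print(z,a,project(c,s+[0,0,z]+a*j-u*.010), ((project(c,s+[0,0,z]+a*j-u*.010)-[180,180]+.5)*4-.5))
print("tool axis at tab",project(c,s+[0,0,.067]))
E
```

```text
296.9829440538607 258.26552035848187 193.16606798928404 -0.0104948462895449 [ 0.39761026 -0.23151481  0.28840169]
0.126 0.0225 [[295.00311386 228.58314511]] [[461.51245543 195.83258044]]
0.126 -0.0225 [[219.64952138 228.50945453]] [[160.09808552 195.53781813]]
0.145 0.0225 [[299.15604121 243.39961904]] [[478.12416483 255.09847618]]
0.145 -0.0225 [[215.25166421 243.316467  ]] [[142.50665685 254.765868  ]]
tool axis at tab [[257.58343435 209.07440842]]
```

The wrist view puts tab c about 3.5 mm further toward -y than the top view did. I'll correct for that, descend partway and check again.

```bash
python3 -m jog '[[[0.0005,-0.0035,-0.02,0,0,0,0.6],[0,0,-0.02,0,0,0,0.6],[0,0,0,0,0,0,0.6],[0,0,0,0,0,0,0.6]]]'; python3 - <<'E'
from rig import ctrl
import cv2,numpy as np
from h import *
c=ctrl.read_camera("wrist");cv2.imwrite("pics/w3z.png",cv2.resize(c["image"][170:320,180:340],None,fx=4,fy=4,interpolation=cv2.INTER_CUBIC))
t=ctrl.state()["tool_pos"]
print(project(c,[t[0],t[1],.067]))
E
```

```text
time: 8.55
tool_pos: [0.4808, -0.2233, 0.2678]
tcp_rot: [-0.0, -0.07, 0.998, 0.0]
wrist_force: [0.1, -0.3, 1.1]
opening: 0.0526
[[256.99323503 231.18489045]]
```

View pics/w3z.png

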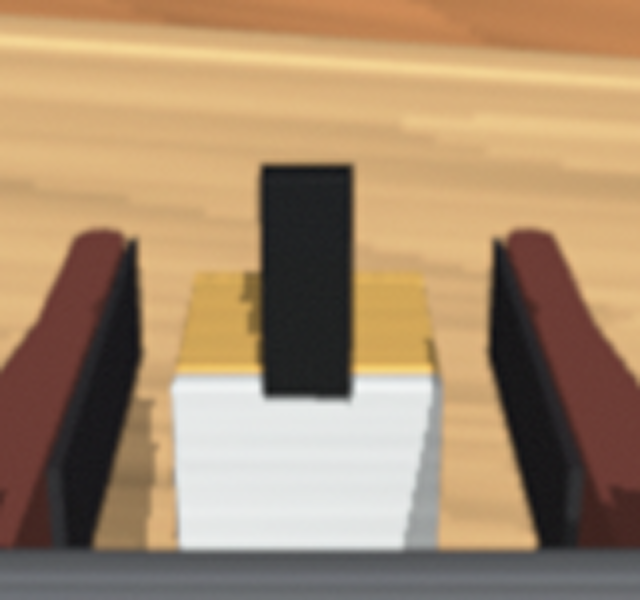

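```bash
python3 -m jog '[[[0,-0.001,-0.02,0,0,0,0.6],[0,0,-0.02,0,0,0,0.6],[0,0,-0.002,0,0,0,0.6],[0,0,0,0,0,0,0.6],[0,0,0,0,0,0,0.6]]]'; python3 - <<'E'
from rig import ctrl
import cv2,numpy as np
c=ctrl.read_camera("wrist");s=ctrl.read_camera("side")
cv2.imwrite("pics/w4.png",np.hstack([cv2.resize(c["image"][170:320,180:340],(400,375)),cv2.resize(s["image"][100:220,300:428],(400,375))]))
E
```

```text
time: 9.1
tool_pos: [0.481, -0.2247, 0.2271]
tcp_rot: [0.001, -0.07, 0.998, -0.001]
wrist_force: [-0.9, -0.6, -0.4]
opening: 0.0528
```

View pics/w4.png

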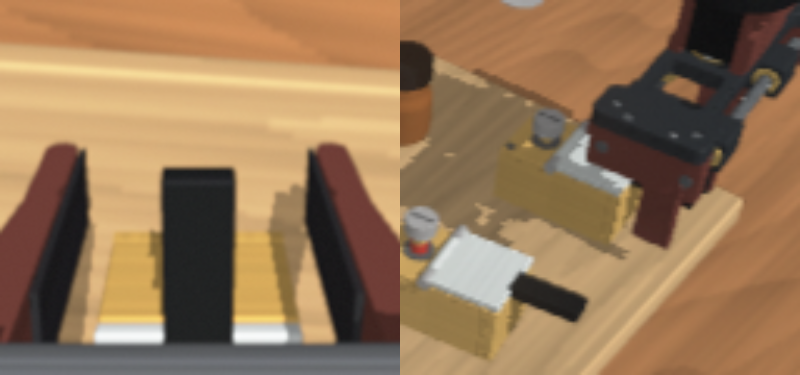

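The tab is centred between the pads, so I'll close on it at 20 N.

```bash
python3 -m jog '[[[0,0,0,0,0,0,0],[0,0,0,0,0,0,0],[0,0,0,0,0,0,0],[0,0,0,0,0,0,0],[0,0,0,0,0,0,0]]]' 20;  python3 - <<'E'
import numpy as np
from scipy.spatial.transform import Rotation as R
# arc plan: hinge axis mount y, tcp relative to hinge
yaw=np.radians(8.1);u=np.array([np.cos(yaw),np.sin(yaw),0]);ax=np.array([-np.sin(yaw),np.cos(yaw),0])
r0=-.073*u+np.array([0,0,.001+.164])
pr=r0
for k in range(1,10):
    p=R.from_rotvec(ax*np.radians(5*k)).apply(r0); print(5*k,(p-pr).round(4),(ax*5).round(2)); pr=p
E
```

```text
time: 9.7
tool_pos: [0.4804, -0.2244, 0.2259]
tcp_rot: [-0.0, -0.07, 0.998, -0.0]
wrist_force: [0.1, -1.1, 0.2]
opening: 0.0159
5 [0.0145 0.0021 0.0057] [-0.7   4.95  0.  ]
10 [0.015  0.0021 0.0044] [-0.7   4.95  0.  ]
15 [0.0153 0.0022 0.0031] [-0.7   4.95  0.  ]
20 [0.0155 0.0022 0.0017] [-0.7   4.95  0.  ]
25 [0.0156 0.0022 0.0004] [-0.7   4.95  0.  ]
30 [ 0.0156  0.0022 -0.001 ] [-0.7   4.95  0.  ]
35 [ 0.0154  0.0022 -0.0024] [-0.7   4.95  0.  ]
40 [ 0.0151  0.0022 -0.0037] [-0.7   4.95  0.  ]
45 [ 0.0148  0.0021 -0.005 ] [-0.7   4.95  0.  ]
```

It's gripped, with the opening at 15.9 mm. I'll start the arc with small steps.

```bash
python3 -m jog '[[[0.0072,0.001,0.003,-0.35,2.5,0,0],[0.0073,0.0011,0.0027,-0.35,2.5,0,0],[0.0075,0.0011,0.0023,-0.35,2.5,0,0],[0.0075,0.0011,0.002,-0.35,2.5,0,0],[0,0,0,0,0,0,0]]]'; python3 -c "
from rig import ctrl
s=ctrl.state();print(s['wrist_force'].round(1),s['ft_torque'].round(2),s['q'].round(2))"
```

```text
time: 10.2
tool_pos: [0.5103, -0.2203, 0.2358]
tcp_rot: [-0.089, -0.071, 0.994, -0.006]
wrist_force: [-3.2, -2.8, 1.9]
opening: 0.016
[-3.2 -2.8  1.9] [-0.42  0.3   0.07] [-0.49  0.54  1.71 -0.12  1.04 -2.14]
```

```bash
python3 -m jog '[[[0.0076,0.0011,0.0017,-0.35,2.5,0,0],[0.0076,0.0011,0.0014,-0.35,2.5,0,0],[0.0077,0.0011,0.001,-0.35,2.5,0,0],[0.0078,0.0011,0.0007,-0.35,2.5,0,0],[0,0,0,0,0,0,0]]]'; python3 -m jog '[[[0.0078,0.0011,0.0004,-0.35,2.5,0,0],[0.0078,0.0011,0,-0.35,2.5,0,0],[0.0078,0.0011,-0.0003,-0.35,2.5,0,0],[0.0078,0.0011,-0.0007,-0.35,2.5,0,0],[0,0,0,0,0,0,0]]]';python3 -c "
from rig import ctrl
s=ctrl.state();print(s['wrist_force'].round(1),s['ft_torque'].round(2),s['q'].round(2))"
```

```text
time: 10.7
tool_pos: [0.5408, -0.216, 0.2405]
tcp_rot: [-0.175, -0.07, 0.982, -0.012]
wrist_force: [-2.9, -2.8, 3.1]
opening: 0.0158
time: 11.2
tool_pos: [0.5717, -0.2117, 0.2397]
tcp_rot: [-0.261, -0.068, 0.963, -0.018]
wrist_force: [-2.6, -2.1, 3.8]
opening: 0.0153
[-2.6 -2.1  3.8] [-0.37  0.24  0.25] [-0.38  0.69  1.44 -0.26  1.48 -2.01]
```

```bash
python3 -m jog '[[[0.0077,0.0011,-0.001,-0.35,2.5,0,0],[0.0077,0.0011,-0.0014,-0.35,2.5,0,0],[0.0076,0.0011,-0.0017,-0.35,2.5,0,0],[0.0076,0.0011,-0.002,-0.35,2.5,0,0],[0,0,0,0,0,0,0]]]'; python3 -m jog '[[[0.0075,0.0011,-0.0023,-0.35,2.5,0,0],[0.0074,0.0011,-0.0027,-0.35,2.5,0,0],[0,0,0,0,0,0,0],[0,0,0,0,0,0,0],[0,0,0,0,0,0,0]]]';python3 - <<'E'
from rig import ctrl
import cv2,numpy as np
from scipy.spatial.transform import Rotation as R
s=ctrl.state();print(s['wrist_force'].round(1),s['ft_torque'].round(2),s['q'].round(2))
q=s['tcp_rot'];z=R.from_quat(q[[1,2,3,0]]).as_matrix()[:,2];g=s['tool_pos']+.163*z
print('tilt',np.degrees(np.arccos(-z[2])),'grip',g)
for n in ("side","top"):
    c=ctrl.read_camera(n);cv2.imwrite(f"pics/{n}5.png",c["image"]); np.savez(n+"5.npz",**c)
a=np.load("side5.npz")["image"];b=np.load("top5.npz")["image"]
cv2.imwrite("pics/f5.png",np.hstack([cv2.resize(a[90:270,190:430],(400,300)),cv2.resize(b[120:285,215:435],(400,300))]))
E
```

```text
time: 11.7
tool_pos: [0.6022, -0.2074, 0.2336]
tcp_rot: [-0.344, -0.066, 0.936, -0.024]
wrist_force: [-1.7, -4.1, 4.7]
opening: 0.0156
time: 12.2
tool_pos: [0.6169, -0.2053, 0.2292]
tcp_rot: [-0.384, -0.065, 0.921, -0.027]
wrist_force: [-0.5, -5.1, 2.4]
opening: 0.0159
[-0.5 -5.1  2.4] [-0.43 -0.12  0.43] [-0.33  0.83  1.25 -0.33  1.79 -1.99]
tilt 45.305809640845105 grip [ 0.50212126 -0.22141392  0.11453426]
```

View pics/f5.png

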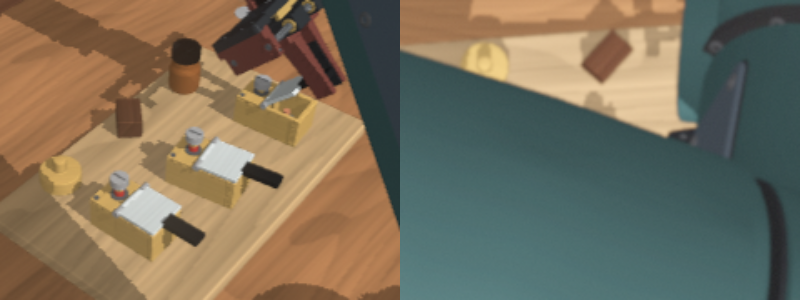

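The cap is held open and the grip point has risen 51.5 mm, which matches 73·sin 45°. Caps a and b are shut, and the jar, block and weight haven't moved. Handing in.

```bash
python3 -m jog '[[[0,0,0,0,0,0,0],[0,0,0,0,0,0,0],[0,0,0,0,0,0,0]]]'; python3 -c "
from rig import ctrl
print(ctrl.finish_job())"
```

```text
time: 12.6
tool_pos: [0.6172, -0.2052, 0.2291]
tcp_rot: [-0.385, -0.065, 0.92, -0.027]
wrist_force: [-1.9, -6.2, 2.0]
opening: 0.016
the job is handed in; nothing more can be done
None
```

The loose bolt was on mount c. I pushed it fully down, and the job is handed in with that cap held open about 45° by its black tab.

- **Finding the bolt:** bolts a and b each gave only about 0.6 mm under 22 and 27 N. Bolt c sank 8 mm and then stopped firm at 33 N, and its red band disappeared.
- **Opening the cap:** I gripped tab c from the sides at 20 N and lifted it along its arc.
- **Last checks at 12.6 s:** the opening read 16.0 mm, which is the tab's width. The tool was tilted 45.3°, and the grip point was 51.5 mm higher, matching 45°. The side view showed caps a and b still shut, and the jar, weight and block looked unmoved.

**Disagreements and limits:**
- The top and wrist cameras differed by about 4 mm on where tab c was. I followed the wrist view, and the tab was centred between the fingers before I closed them.
- At the end, the arm hid the mounts from the top camera, so the final check of the mounts and caps relies on the side view and the arm's own readings.
- A sideways force of about 6 N remained at the wrist while holding.

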